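# Set the depth cam low, then push the work slide home

## Robot

A 6-joint arm with a two-finger parallel gripper is mounted at the origin on the work surface. World frame = base frame: x ahead of the robot, y to its left, z up, the work surface at z = 0. Lengths are in mm, angles in rad, forces in N, time in s.
With the tool pointing down it reaches from about 300 to 775 mm from the base axis. Payload 14.6 kg.
Tool frame: the origin (TCP) lies on the centre line of the jaws, within the pads' length; the fingertips stand manip.tcp_to_tips ahead of it and the grasp point (between the pads) lies 5 mm behind it (manip.tcp_to_tips is the distance from the TCP to the fingertips, in mm); z points along the fingers, y is the direction in which the jaws open and shut (so a half turn about z gives the same grasp; the last joint's range is limited). The gripper opens to 94 mm and grips with 3 to 60 N. Pads are 16 mm wide; open, the fingers measure 119 mm over their backs; the gripper's body (75 mm by 177 mm) begins 78 mm behind the grasp point.
Start: joints at [-1.411, 0.3, 1.521, -0, 1.321, -0.067], TCP at [123.667, -535.907, 219.446] pointing down, gripper open.
Joint ranges: [-3.03, 3.03], [-0.79, 2.21], [0.23, 2.52], [-1.04, 4.18], [0, 3.07], [-2.55, 2.55]. Speed limits (rad/s): [2.22, 2.22, 2.57, 3.14, 3.14, 3.14].

## Interface

Orientations are given as [roll, pitch, yaw] about the fixed x, y, z axes, in that order (R = Rz(yaw) Ry(pitch) Rx(roll)).
In Python, from cell import manip, optics, workorder gives the robot as it stands. The module is installed in compiled form; this text tells all that it offers.
- The arm moves only by the tool jog_arm, never from a script. Its argument "deltas" is text: rows parted by semicolons, each of 5 numbers parted by spaces: the shift along the tool's x, y, z in mm, then the turn about the tool's z in rad, then the finger opening in mm, from 0 to 94. In form: tx ty tz twist grip; .... A call has exactly 10 rows; each row is the pose to reach, as a shift and turn from the pose commanded when the call began, along the tool's axes at that moment; what a row does not reach only later rows make up. A row lasts 1/8 s, in which the tool goes at most 62.5 mm and 10.7 degrees, less where a joint would pass 70% of its speed; a pose out of reach is approached as far as the arm can. A call with a gripper value outside its range is refused whole. The fingers move at their own pace and stop on an object; "squeeze" is the grip in N (left out, the last holds). Time passes only in rows, so rows that repeat a pose let the fingers close, or fill a call up. It gives the time, the measured TCP pose, the force and the opening at its end, in the units of the state.
- manip.read_state(): the state, without advancing time (a new reading comes with each control period).
- optics.camera(name): name is "scene" or "top"; returns (picture, depth): 420x560x3 uint8, red, green, blue; 420x560 float32, mm along the optical axis (not along the pixel's ray), 0 where there is no reading.
- optics.get_calibration(name): a dict with "intrinsics" (3x3 intrinsics, pixels), "R" (3x3) and "t" (3): a world point X has camera coordinates R X + t. Camera axes: x right, y down, z forward; pixel columns grow to the right and rows downward; lengths in mm; the calibration is good to about 2 mm. A picture is of the moment at which its call begins. get_calibration takes no time and is no camera call.
- workorder.sign_off(): hands the job in, once; it reports no verdict.
The state is a dict: "clock": time; "joints": joint angles; "qd": joint speeds; "effort": joint torques, N m; "eef_pos": TCP position; "eef_rot": TCP orientation; "wrist_force": force on the tool from outside, world axes, zero at the start; "moment": the same for the moment, N m; "finger_gap": finger opening in mm.
Only numpy, scipy, OpenCV 4.12 (cv2) and the standard library are available. Lean on these libraries where they do the work, as an engineer would, in place of code of your own. Each camera call takes 0.05 s, during which the arm holds its last target.

## Task

On the aluminium fixture, push the red side of the brass cam's lever round until the lever rests against the stop pin, so that the cam's low point faces the slide; only after that push the slide forward by its red push plate until its nose bears on the cam, so the black module comes up to the burr. Only push with the fingers: never grip or lift the lever or the slide, do not touch the black module riding on it, and leave everything else on the bench where it stands.

Things in the scene. Friction and masses are not known exactly. Their poses are not given: they have to be found in the camera images.
- fixture: Fixed aluminium base plate, 300 x 170 mm, 12 mm thick. Origin: centre of its underside, on the bench top. Its +x is the slide's forward direction (towards the cam), z up. Two steel rails (10 mm wide, tops 24 mm above the bench, x from -130 to +30 mm, inner faces at y = +-26.5 mm) guide the slide.
- stop_pin (a point): Top of the fixed steel stop pin for the lever, 10 mm diameter, at x 69, y +62 mm of the fixture, 50 mm above the bench.
- handpiece (a point): Middle of the black rotary handpiece fixed on two rests on the fixture's -y side. It lies along the fixture's y at x -5 mm, from y -29 (bit) to y -255 mm, 22 mm thick, top 57 mm above the bench; keep clear of it.
- cam (a joint): Angle of the cam about its upright axis, rad. 0 = low point facing the slide, lever along the fixture's +y, resting on the stop pin. Grows as the lever is turned clockwise seen from above, to a stop at 2.7; starts between 1.5 and 2.4. Push the lever counter-clockwise to bring it to 0. Friction about 0.18 N m (3 N at the push point); it stays where it is left.
- cam_axis (a point): Point on the cam's axis at half the lever's height, 43 mm above the bench, at x +80, y 0 mm of the fixture. The brass cam is a 64 mm disc set 16 mm off this axis (axis to edge 16 mm at the low point, marked with a white dot, 48 mm at the high point), 13 to 29 mm above the bench, below the lever. Steel hub 20 mm in diameter, top 53 mm above the bench.
- lever_push (a point): Point on the middle of the red face of the lever, 65 mm from the cam's axis and 6 mm from the lever's centre line, 43 mm above the bench. At cam angle 0 the face looks along the fixture's +x; push square against it. It turns with the lever; its y axis points outward along the lever and its x axis out of the red face.
- lever_grey (a point): Point on the other, dark grey steel face of the lever, opposite the push point. The lever is a flat bar standing on edge, red half and grey half, 12 mm thick together, 22 mm tall (32 to 54 mm above the bench), reaching 95 mm from the cam's axis. Pressing both faces with the fingers at once counts as gripping.
- slide: Loose dark steel slide, 110 x 50 x 14 mm, under 1 kg, lying between the rails. Origin: centre of its underside, 12 mm above the bench; x forward, z up. Not held down. At its rear stands a red push plate 100 mm wide, 10 mm thick, 30 to 82 mm above the bench. Sliding friction a few newtons. Starts 45 to 65 mm short of home; home, its origin is at x +9 mm of the fixture.
- slide_push (a point): Middle of the rear face of the red push plate, at x -55 mm of the slide, 56 mm above the bench. Push here along the slide's +x with the fingertips 30 to 45 mm above the bench (above the rails).
- slide_nose (a point): Middle of the slide's flat front face, 19 mm above the bench. Home, it bears on the cam's low point, 16 mm short of the cam's axis.
- module_top (a point): Centre of the tan top of the black plastic module fixed on the slide just in front of the push plate: 60 x 40 x 36 mm, top 62 mm above the bench. Not to be touched with the fingers.
- spare_module: Bystander: loose black plastic block with a tan top, 60 x 44 x 40 mm, beside the fixture on its +y side. Origin: centre of underside.
- screw_jar: Bystander: clear jar with blue cap, 44 mm diameter, 55 mm tall, beside the fixture on its -y side. Origin: centre of underside.
- pliers: Bystander: green-handled pliers lying flat, 165 mm long, 12 mm high. Origin at the pivot, on the bench.
- screwdriver: Bystander: screwdriver with an orange handle lying on the bench. Origin: on the bench, mid tool.
- tape_roll: Bystander: white tape roll lying flat, 90 mm diameter, 24 mm high. Origin: centre of underside.
- parts_cup: Bystander: white ceramic cup, 72 mm diameter, 70 mm tall. Origin: centre of underside.
- bench_brush: Bystander: wooden-handled brush lying on the bench. Origin: on the bench, mid tool.
There are look-alikes about, which are no part of the job. What is shaped like the slide but green is not meant.

How it is judged:
By the outcome, as a careful person would: the job done as asked, in the order asked, and still so for the second after the job is handed in, with the robot touching nothing.
It also fails if it takes over 58 s, if anything falls off the work surface, if the arm or the gripper's body presses on something with over 40 N, if the wrist force passes 120 N, or if a joint passes its speed limit or range.

## Working session

There is one attempt and no reset: what is moved stays moved. The work goes in short steps, Python scripts to look and compute and a tool call to move; the robot and the scene stay as the last step left them, time stands still between calls to the robot, and variables do not carry over. Pictures are saved under pics/ and viewed, and the job is handed in when it is done.

Besides the shell and the picture viewer there is one more tool, called after "Emit:" by a JSON object that holds its "op" and its "data". jog_arm: Moves the arm, as the interface text tells. Its arguments: {"type":"object","properties":{"deltas":{"type":"string"},"squeeze":{"type":"number"}},"required":["deltas"]}

```bash
mkdir -p pics; cat > h.py <<'E'
import numpy as np,cv2
from cell import manip,optics,workorder
def save(n,im): cv2.imwrite('pics/'+n+'.png',cv2.cvtColor(im,cv2.COLOR_RGB2BGR))
def ray(name,u,v,z):
    c=optics.get_calibration(name);K=np.array(c['intrinsics']);R=np.array(c['R']);t=np.array(c['t']).ravel()
    d=R.T@np.linalg.solve(K,[u,v,1.]);o=-R.T@t
    return o+d*(z-o[2])/d[2]
def proj(name,X):
    c=optics.get_calibration(name);K=np.array(c['intrinsics']);R=np.array(c['R']);t=np.array(c['t']).ravel()
    p=K@(R@np.array(X)+t);return p[:2]/p[2]
def pts(name,dep):
    c=optics.get_calibration(name);K=np.array(c['intrinsics']);R=np.array(c['R']);t=np.array(c['t']).ravel()
    v,u=np.mgrid[:dep.shape[0],:dep.shape[1]]
    P=np.stack([u*dep,v*dep,dep],-1)@np.linalg.inv(K).T
    return (P-t)@R
E
python3 - <<'E'
from h import *
for n in('scene','top'):
    im,d=optics.camera(n);save(n+'0',im);np.savez('/tmp/'+n+'0',im=im,d=d)
    c=optics.get_calibration(n);print(n,-np.array(c['R']).T@np.array(c['t']).ravel())
print(manip.read_state(),manip.tcp_to_tips)
E
```

```text
scene [1425.53715135   -3.17787238  916.01069042]
top [ 471.03388403   42.67022338 1510.72131389]
{'clock': 0.1, 'joints': array([-1.41061108e+00,  3.00384063e-01,  1.52150153e+00, -1.17364642e-05,
        1.32067747e+00, -6.65607899e-02]), 'qd': array([ 0.00176626,  0.00084107,  0.00048099, -0.00095968,  0.00201187,
       -0.00097664]), 'effort': array([ 3.93171149e-04, -5.32645512e+01, -3.53283048e+01,  7.09201279e-02,
        2.35098257e-02, -4.34110621e-05]), 'eef_pos': array([ 123.62634263, -535.71151471,  218.96771261]), 'eef_rot': array([-3.14062364e+00, -5.31998980e-05,  2.26748918e-01]), 'wrist_force': array([ 5.83856579e-01, -2.40131511e-04,  1.26480742e-01]), 'moment': array([ 0.00487613, -0.00816772, -0.00466222]), 'finger_gap': 94.02789927078568} 14.0
```

View pics/scene0.png

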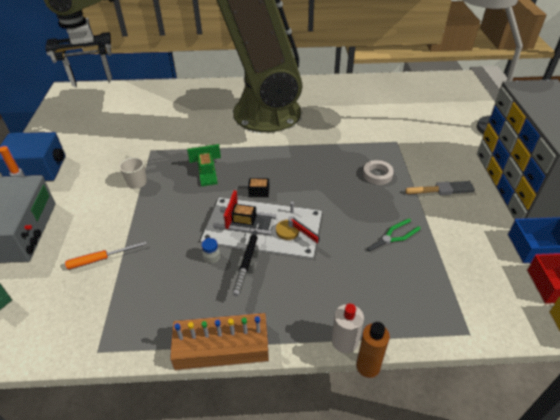

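View pics/top0.png

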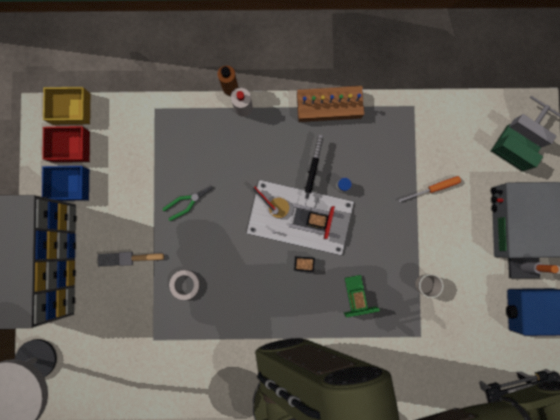

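```bash
python3 - <<'E'
from h import *
a=np.load('/tmp/top0.npz');save('top0c',cv2.resize(a['im'][160:280,230:370],(700,600),interpolation=cv2.INTER_CUBIC))
a=np.load('/tmp/scene0.npz');save('scene0c',cv2.resize(a['im'][170:290,190:340],(750,600),interpolation=cv2.INTER_CUBIC))
E
```

```text
(no output)
```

View pics/top0c.png

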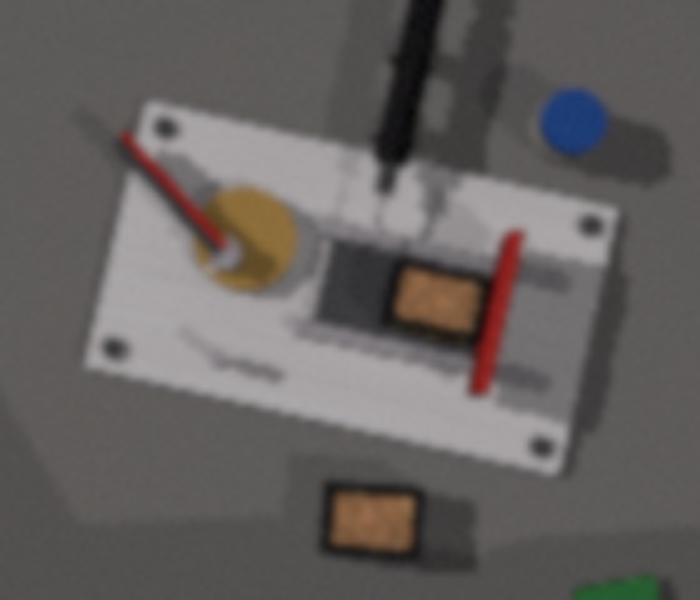

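View pics/scene0c.png

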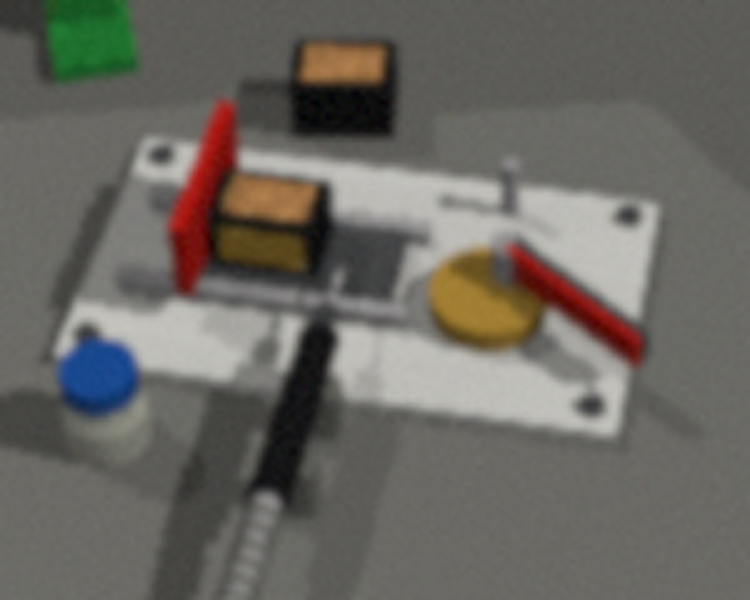

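```bash
python3 - <<'E'
from h import *
a=np.load('/tmp/top0.npz');im=a['im'];d=a['d']
hsv=cv2.cvtColor(im,cv2.COLOR_RGB2HSV)
P=pts('top',d)
m=((hsv[...,2]>125)&(hsv[...,1]<40)).astype(np.uint8);m[:170]=0;m[260:]=0;m[:,:240]=0;m[:,360:]=0
m2=np.zeros_like(m);m2[170:262,242:362]=m[170:262,242:362]
cs=max(cv2.findContours(m2,0,2)[0],key=cv2.contourArea)
h=cv2.convexHull(cs)[:,0,:]
W=np.array([ray('top',u,v,12)[:2] for u,v in h],np.float32)
r=cv2.minAreaRect(W);print('plate',r,cv2.boxPoints(r).tolist())
red=((hsv[...,1]>140)&((hsv[...,0]<8)|(hsv[...,0]>172))&(hsv[...,2]>70)).astype(np.uint8)
n,l,s,c=cv2.connectedComponentsWithStats(red)
for i in range(1,n):
    if s[i,4]>8 and 160<c[i,1]<280 and 240<c[i,0]<370:
        v,u=np.nonzero(l==i);Z=np.median(P[v,u,2])
        for z in (54,82):
            w=np.array([ray('top',x,y,z)[:2] for x,y in zip(u,v)],np.float32);rr=cv2.minAreaRect(w);print('red',c[i],s[i],Z,z,w.mean(0),rr)
for (u,v) in [(230+228/5,160+253/5),(230+435/5,160+300/5),(299,264),(230+120/5,160+137/5)]:
    print(u,v,P[int(v),int(u)])
print('hub',ray('top',230+229/5,160+252/5,53),'dot',ray('top',230+215/5,160+266/5,29))
E
```

```text
plate ((545.677001953125, -14.84130859375), (299.1199035644531, 120.80558013916016), 76.37482452392578) [[451.74237060546875, -145.9632568359375], [569.148193359375, -174.42132568359375], [639.6116333007812, 116.2806396484375], [522.205810546875, 144.73870849609375]]
red [265.33333333 199.        ] [255 187  20  22  45] 53.698471302199614 54 [621.881   83.6327] ((626.2540283203125, 87.85844421386719), (83.24967193603516, 4.902482986450195), 42.828041076660156)
red [265.33333333 199.        ] [255 187  20  22  45] 53.698471302199614 82 [618.98157  82.84534] ((623.2705078125, 86.9898910522461), (81.64949035644531, 4.808286666870117), 42.82807540893555)
red [328.7037037  222.30555556] [325 207   9  31 108] 81.8655617669317 54 [ 549.737    -105.524796] ((550.9954833984375, -105.21054077148438), (11.941478729248047, 93.1910400390625), 76.7565689086914)
red [328.7037037  222.30555556] [325 207   9  31 108] 81.8655617669317 82 [ 548.22424 -102.67634] ((549.4585571289062, -102.36808776855469), (11.711947441101074, 91.39976501464844), 76.75656127929688)
275.6 210.6 [588.64216263  54.96511696  51.30142873]
317.0 220.0 [556.45467792 -69.82888396  63.40105215]
299 264 [425.89231194 -15.42930292  39.53497039]
254.0 187.4 [658.7526001  117.47200477  51.87976926]
hub [587.27540549  52.56316933  53.        ] dot [580.72011775  61.35082168  29.        ]
```

```bash
python3 - <<'E'
from h import *
C=[(145,100),(620,208),(563,477),(85,368)]
W=np.array([ray('top',230+(u+.5)/5-.5,160+(v+.5)/5-.5,12)[:2] for u,v in C])
print(W,np.linalg.norm(np.roll(W,-1,0)-W,axis=1),W.mean(0))
f=(W[0]-W[1]+W[3]-W[2]);th=np.arctan2(f[1],f[0]);print('th',th,np.degrees(th))
C=[(146,133),(653,205),(613,434),(55,357)]
W2=np.array([ray('scene',190+(u+.5)/5-.5,170+(v+.5)/5-.5,12)[:2] for u,v in C]);print(W2,W2.mean(0))
# same order
f2=(W2[1]-W2[0]+W2[2]-W2[3]);print(np.arctan2(f2[1],f2[0]))
o=(W.mean(0)+W2.mean(0))/2;o=W.mean(0)
R=np.array([[np.cos(th),-np.sin(th)],[np.sin(th),np.cos(th)]])
for n,p in dict(axis=(80,0),pin=(69,62),home=(9,0),bit=(-5,-29),hend=(-5,-255)).items(): print(n,o+R@p)
def inv(x): return R.T@(np.array(x)-o)
print('hub f',inv((587.3,52.6)),'dot',inv((580.7,61.35)),'plate',inv((549.5,-102.4)),'spare',inv((426,-15.4)),'levertip',inv((658.7,117.5)))
E
```

```text
[[ 686.78897374  105.10090102]
 [ 616.45699509 -187.91109794]
 [ 451.04618599 -149.4846296 ]
 [ 521.20504957  143.34973518]] [301.33472875 169.81557419 301.12162217 169.9441357 ] [568.87430109 -22.23627283]
th 1.3354325784121572 76.51465056728998
[[ 451.17622322 -147.66392554]
 [ 526.15428941  139.1016727 ]
 [ 688.98781531  101.20639935]
 [ 621.40867251 -186.51979912]] [571.93175011 -23.46891315]
1.3275644015605064
axis [587.53003874  55.55809362]
pin [524.67424081  59.31956492]
home [570.97307158 -13.48440661]
bit [595.90877533 -33.86112564]
hend [815.67786058 -86.5635845 ]
hub f [77.06981798 -0.46612125] dot [84.03947845  7.99238529] plate [-82.47160308   0.1462252 ] spare [-26.67002455 140.52939312] levertip [156.83074362 -54.76312615]
```

Emit:
{"op": "jog_arm", "data": {"deltas": "66 -48 0 -0.05 0; 120 -87 0 -0.1 0; 170 -123 0 -0.15 0; 220 -160 0 -0.2 0; 270 -196 0 -0.25 0; 320 -232 0 -0.3 0; 370 -268 0 -0.35 0; 420 -305 0 -0.4 0; 470 -341 0 -0.45 0; 520 -377 0 -0.52 0", "squeeze": 20}}

```text
clock: 1.35
eef_pos: [535.2, -62.8, 219.3]
eef_rot: [-3.141, 0.0, 0.749]
wrist_force: [0.8, -0.2, 0.4]
finger_gap: 1.2
```

Emit:
{"op": "jog_arm", "data": {"deltas": "50 -6 0 0 0; 100 -12 0 0 0; 150 -17 0 0 0; 171 -19 0 0 0; 171 -19 30 0 0; 171 -19 60 0 0; 171 -19 90 0 0; 171 -19 110 0 0; 171 -19 110 0 0; 171 -19 110 0 0"}}

```text
clock: 2.6
eef_pos: [647.3, 65.5, 110.7]
eef_rot: [3.141, -0.001, 0.747]
wrist_force: [-0.2, 0.3, 0.8]
finger_gap: 0.5
```

```bash
python3 - <<'E'
from h import *
s=manip.read_state();print(s['eef_pos'],s['eef_rot'],s['finger_gap'])
im,d=optics.camera('scene');save('scene1c',cv2.resize(im[130:290,180:360],(675,600),interpolation=cv2.INTER_CUBIC))
E
```

```text
[647.3143575   65.49155304 110.67856865] [ 3.14058204e+00 -1.27341131e-03  7.46813854e-01] 0.48095979048522997
```

View pics/scene1c.png

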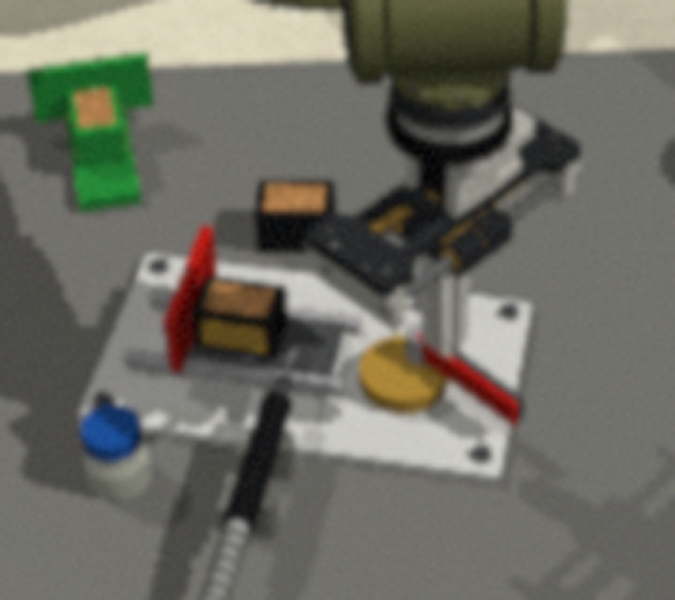

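Emit:
{"op": "jog_arm", "data": {"deltas": "10 0 0 0 0; 17 0 0 0 0; 17 0 20 0 0; 17 0 40 0 0; 17 0 60 0 0; 17 0 60 0 0; 17 -4 60 0 0; 17 -8 60 0 0; 17 -10 60 0 0; 17 -10 60 0 0"}}

```text
clock: 3.9
eef_pos: [652.5, 84.5, 49.9]
eef_rot: [3.141, -0.001, 0.747]
wrist_force: [0.1, 0.0, 0.2]
finger_gap: 0.3
```

```bash
python3 - <<'E'
from h import *
s=manip.read_state();print(s['eef_pos'],s['eef_rot'],s['finger_gap'])
im,d=optics.camera('scene');save('scene2c',cv2.resize(im[170:270,240:360],(720,600),interpolation=cv2.INTER_CUBIC))
E
```

```text
[652.51958695  84.53398056  49.89166675] [ 3.14120104e+00 -5.07342210e-04  7.47059567e-01] 0.3247340834177982
```

View pics/scene2c.png

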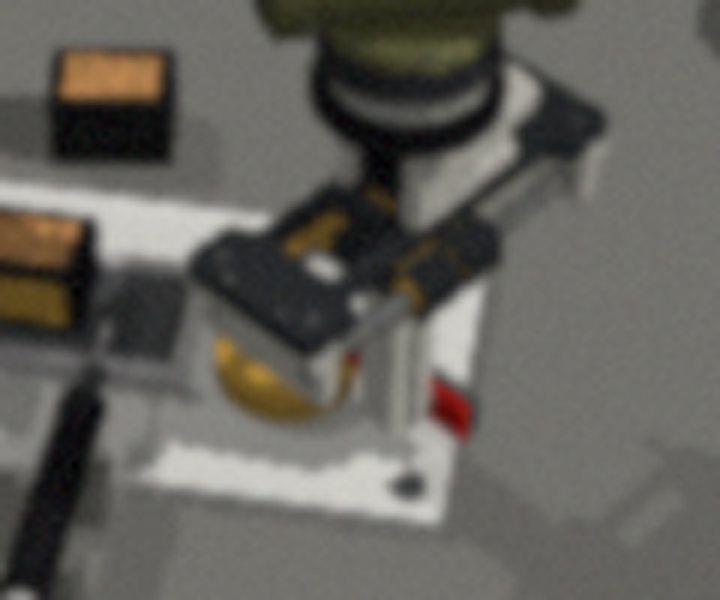

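```bash
cat > arc.py <<'E'
from h import *
import sys
def arc(angs,ax=(587.5,54.5),r=68,n=18.5):
    s=manip.read_state();p=s['eef_pos'];y=s['eef_rot'][2]
    for a in angs:
        A=np.radians(a);q=np.array(ax)+r*np.array([np.cos(A),np.sin(A)])+n*np.array([np.sin(A),-np.cos(A)])
        dx,dy=q-p[:2];tw=-((A-y+np.pi)%(2*np.pi)-np.pi)
        print(a,'%.1f %.1f  %.3f'%(dx*np.cos(y)+dy*np.sin(y),dx*np.sin(y)-dy*np.cos(y),tw))
    print(p)
if __name__=='__main__': arc([float(x) for x in sys.argv[1:]])
E
python3 arc.py 45 49 55 61 67 73 79 85 91 97
```

```text
45.0 0.6 -6.3  -0.039
49.0 1.6 -11.2  -0.108
55.0 2.3 -18.5  -0.213
61.0 2.3 -25.9  -0.318
67.0 1.6 -33.2  -0.423
73.0 0.0 -40.4  -0.527
79.0 -2.2 -47.4  -0.632
85.0 -5.2 -54.2  -0.737
91.0 -8.9 -60.6  -0.841
97.0 -13.3 -66.5  -0.946
[652.50766672  84.42310612  49.72741128]
```

Emit:
{"op": "jog_arm", "data": {"deltas": "0.5 -6 0 -0.04 0; 1.5 -11 0 -0.11 0; 2.3 -18.5 0 -0.21 0; 2.3 -26 0 -0.32 0; 1.6 -33 0 -0.42 0; 0 -40.5 0 -0.53 0; -2 -47.5 0 -0.63 0; -5 -54 0 -0.74 0; -9 -60.5 0 -0.84 0; -13 -66.5 0 -0.95 0"}}

```text
clock: 5.2
eef_pos: [597.8, 124.3, 49.7]
eef_rot: [3.14, 0.0, 1.702]
wrist_force: [4.2, -2.5, -0.6]
finger_gap: 0.4
```

```bash
python3 - <<'E'
from h import *
im,d=optics.camera('scene');save('scene3c',cv2.resize(im[170:270,240:360],(720,600),interpolation=cv2.INTER_CUBIC))
E
python3 arc.py 100 106 112 118 124 130 136 142 148 154
```

```text
100.0 0.5 -3.2  -0.038
106.0 1.8 -10.4  -0.142
112.0 2.4 -17.8  -0.247
118.0 2.1 -25.2  -0.352
124.0 1.1 -32.5  -0.457
130.0 -0.7 -39.6  -0.561
136.0 -3.2 -46.6  -0.666
142.0 -6.4 -53.2  -0.771
148.0 -10.3 -59.4  -0.875
154.0 -14.9 -65.3  -0.980
[597.11311032 124.57538716  49.61262352]
```

View pics/scene3c.png

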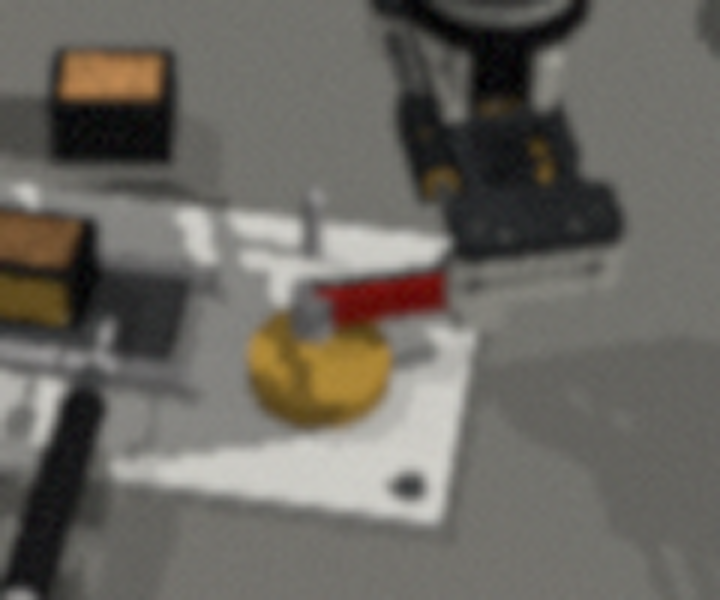

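```bash
python3 - <<'E'
from h import *
s=manip.read_state();print(s['eef_pos'],s['eef_rot'])
for q in [s['eef_pos']-[0,0,14],s['eef_pos'],s['eef_pos']+[0,0,80],(587.5,54.5,53)]: print((proj('scene',q)-[240,170])*6)
im,d=optics.camera('top');save('top3c',cv2.resize(im[160:260,230:340],(660,600),interpolation=cv2.INTER_CUBIC))
E
```

```text
[597.11311032 124.57538716  49.61262352] [3.14106173e+00 2.64625188e-04 1.70763752e+00]
[468.32090238 320.37016448]
[469.82314087 298.36988012]
[478.89803851 165.46799435]
[308.82711832 283.56636105]
```

View pics/top3c.png

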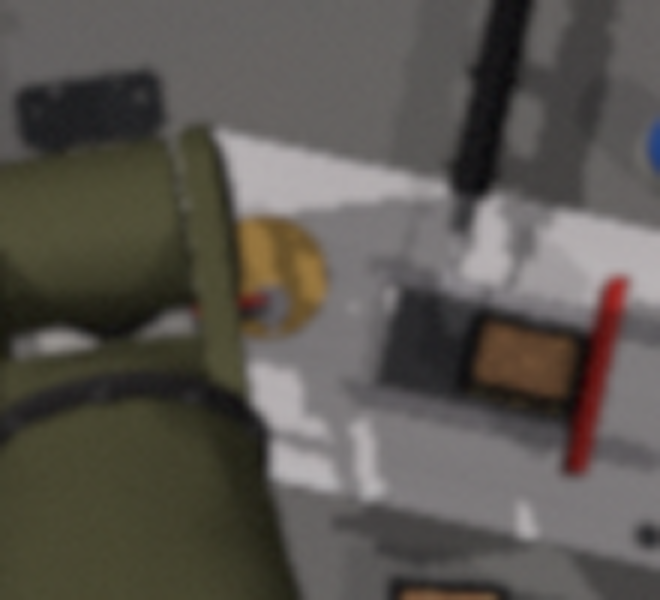

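Emit:
{"op": "jog_arm", "data": {"deltas": "0.5 -3 0 -0.04 0; 2 -10.5 0 -0.14 0; 2.4 -18 0 -0.25 0; 2 -25 0 -0.35 0; 1 -32.5 0 -0.46 0; -0.7 -39.5 0 -0.56 0; -3 -46.5 0 -0.67 0; -6.5 -53 0 -0.77 0; -10.5 -59.5 0 -0.88 0; -15 -65.5 0 -0.98 0"}}

```text
clock: 6.55
eef_pos: [534.9, 101.4, 49.7]
eef_rot: [3.141, 0.001, 2.678]
wrist_force: [3.1, 1.7, 0.2]
finger_gap: 0.6
```

```bash
python3 - <<'E'
from h import *
im,d=optics.camera('scene');save('scene4c',cv2.resize(im[170:270,240:360],(720,600),interpolation=cv2.INTER_CUBIC))
im,d=optics.camera('top');save('top4c',cv2.resize(im[160:260,230:340],(660,600),interpolation=cv2.INTER_CUBIC))
E
python3 arc.py 154 156 158 160 162 164 166 168 170
```

```text
154.0 -0.1 -0.2  -0.012
156.0 0.5 -2.6  -0.046
158.0 1.0 -5.0  -0.081
160.0 1.4 -7.4  -0.116
162.0 1.7 -9.8  -0.151
164.0 2.0 -12.3  -0.186
166.0 2.1 -14.7  -0.221
168.0 2.2 -17.2  -0.256
170.0 2.2 -19.7  -0.291
[534.51849626 101.1227202   49.57344744]
```

View pics/scene4c.png

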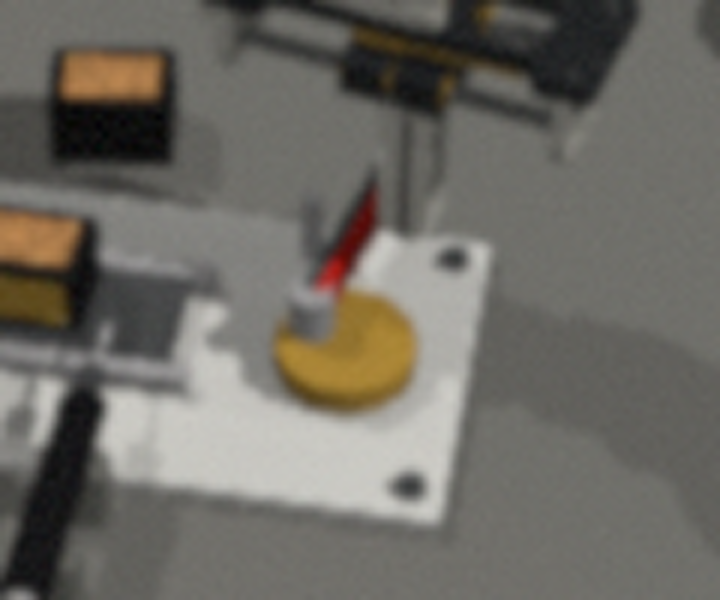

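View pics/top4c.png

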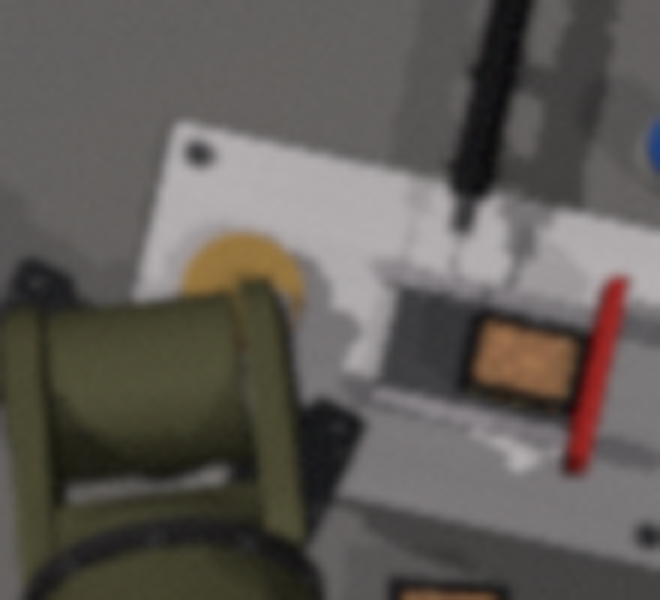

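Emit:
{"op": "jog_arm", "data": {"deltas": "0.5 -2.5 0 -0.05 0; 1 -5 0 -0.08 0; 1.4 -7 0 -0.12 0; 1.6 -9 0 -0.14 0; 1.8 -10.5 0 -0.16 0; 2 -11.5 0 -0.18 0; 2 -12.5 0 -0.2 0; 2 -13.2 0 -0.21 0; 2 -13.8 0 -0.21 0; 2 -13.8 0 -0.21 0"}}

```text
clock: 7.9
eef_pos: [526.6, 89.7, 49.4]
eef_rot: [-3.141, -0.0, 2.887]
wrist_force: [-1.3, 1.7, 0.1]
finger_gap: 0.5
```

```bash
python3 - <<'E'
from h import *
s=manip.read_state();print(s['eef_pos'],s['eef_rot'],s['wrist_force'])
im,d=optics.camera('scene');save('scene5c',cv2.resize(im[180:260,250:350],(750,600),interpolation=cv2.INTER_CUBIC))
E
```

```text
[526.63206113  89.68870649  49.3907064 ] [-3.14145694e+00 -1.05483435e-04  2.88657922e+00] [-1.30526903  1.71965692  0.10219042]
```

View pics/scene5c.png

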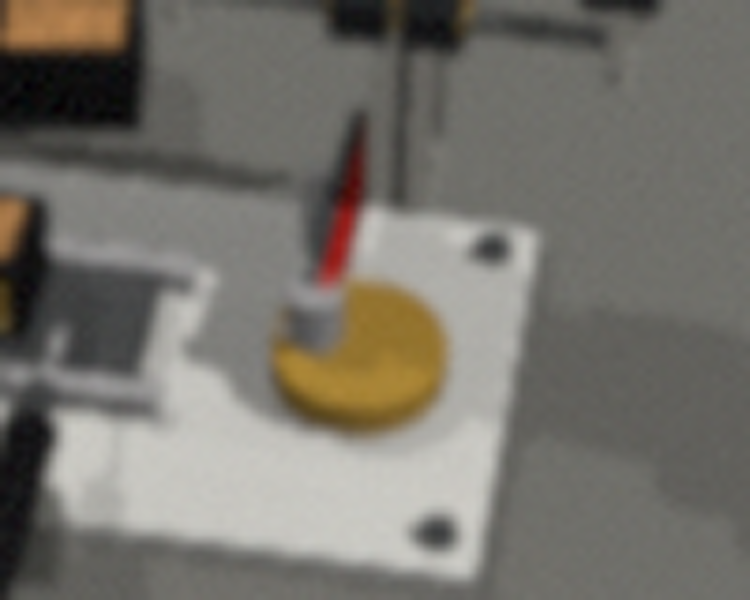

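Emit:
{"op": "jog_arm", "data": {"deltas": "0 -0.5 0 -0.02 0; 0 -1 0 -0.02 0; 0 -1.5 0 -0.02 0; 0 -2 0 -0.02 0; 0 -2.5 0 -0.02 0; 0 -3 0 -0.02 0; 0 -3.5 0 -0.02 0; 0 -4 0 -0.02 0; 0 -4 0 -0.02 0; 0 -4 0 -0.02 0"}}

```text
clock: 9.2
eef_pos: [526.0, 87.5, 49.5]
eef_rot: [3.139, 0.001, 2.907]
wrist_force: [2.1, 16.6, -3.4]
finger_gap: 0.8
```

```bash
python3 - <<'E'
from h import *
s=manip.read_state();print(s['eef_pos'],s['eef_rot'],s['wrist_force'])
im,d=optics.camera('scene');save('scene6c',cv2.resize(im[180:260,250:350],(750,600),interpolation=cv2.INTER_CUBIC))
E
```

```text
[526.01235252  87.4601764   49.47854507] [3.13893143e+00 6.65433260e-04 2.90693471e+00] [ 2.07693067 16.59986576 -3.42216049]
```

View pics/scene6c.png

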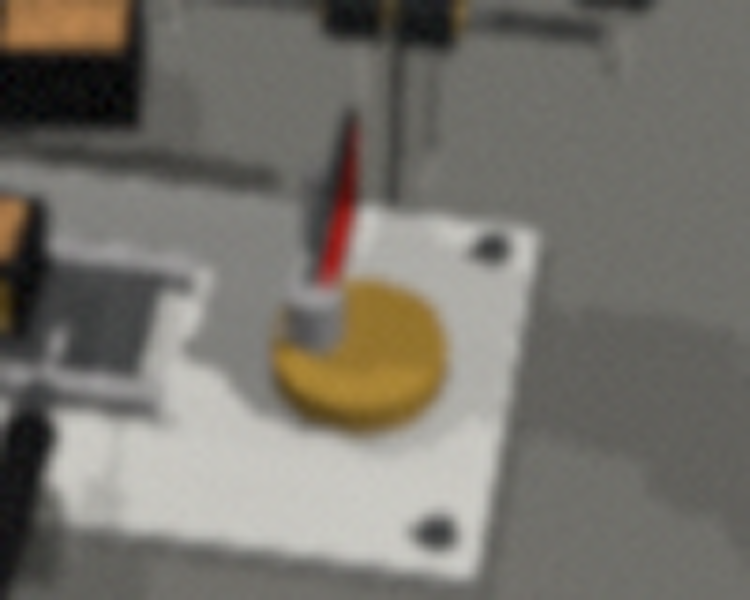

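Emit:
{"op": "jog_arm", "data": {"deltas": "0 5 0 0 0; 0 15 0 0 0; 0 20 0 0 0; 0 20 -30 0 0; 0 20 -60 0 0; 0 20 -90 0 0; 0 20 -110 0 0; 0 20 -110 0 0; 0 20 -110 0 0; 0 20 -110 0 0"}}

```text
clock: 10.5
eef_pos: [530.0, 105.3, 158.4]
eef_rot: [-3.141, -0.002, 2.907]
wrist_force: [0.4, -0.1, -0.2]
finger_gap: 0.7
```

Emit:
{"op": "jog_arm", "data": {"deltas": "-10 -35 0 0 0; -20 -70 0 0 0; -30 -105 0 0 0; -40 -140 0 0 0; -50 -175 0 0 0; -60 -210 0 0 0; -68 -234 0 0 0; -68 -234 0 0 0; -68 -234 0 0 0; -68 -234 0 0 0"}}

```text
clock: 11.75
eef_pos: [542.0, -137.1, 159.3]
eef_rot: [3.142, -0.0, 2.908]
wrist_force: [-1.1, -0.9, 1.1]
finger_gap: 0.4
```

```bash
python3 - <<'E'
from h import *
s=manip.read_state();print(s['eef_pos'],s['eef_rot'],s['wrist_force'])
im,d=optics.camera('scene');save('scene7c',cv2.resize(im[150:270,190:340],(750,600),interpolation=cv2.INTER_CUBIC))
for z in(0,24,82):print((proj('scene',[s['eef_pos'][0],s['eef_pos'][1],z])-[190,150])*5)
im,d=optics.camera('top');save('top7c',cv2.resize(im[160:260,230:350],(720,600),interpolation=cv2.INTER_CUBIC))
E
```

```text
[ 542.00219879 -137.12666094  159.33237697] [ 3.14150945e+00 -2.64274178e-04  2.90785215e+00] [-1.06013965 -0.85538195  1.06339306]
[156.79650336 357.86503774]
[152.3957729  327.56076138]
[141.25881993 250.86956118]
```

View pics/scene7c.png

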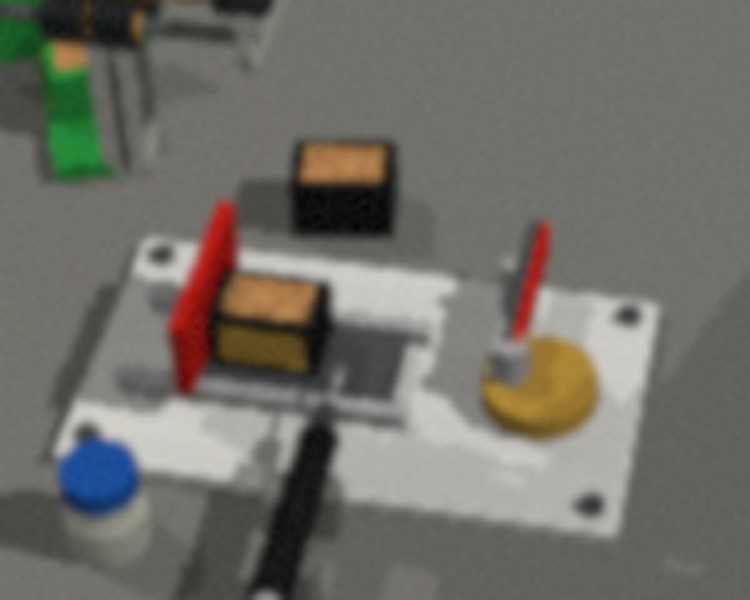

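View pics/top7c.png

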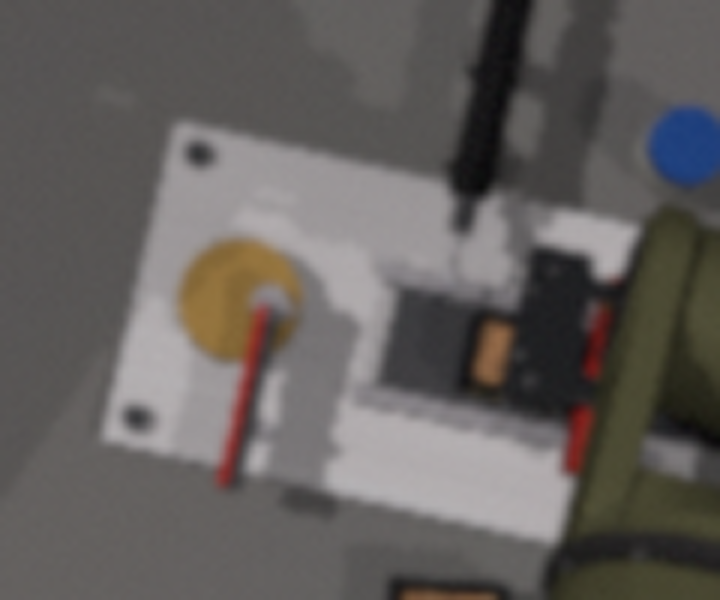

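Emit:
{"op": "jog_arm", "data": {"deltas": "0 0 30 0 0; 0 0 60 0 0; 0 0 85 0 0; 0 0 100 0 0; 0 0 108 0 0; 0 0 108 0 0; 0 4 108 0 0; 0 8 108 0 0; 0 10 108 0 0; 0 10 108 0 0"}}

```text
clock: 13.1
eef_pos: [544.4, -128.2, 51.6]
eef_rot: [-3.142, 0.0, 2.907]
wrist_force: [0.3, -0.1, -1.0]
finger_gap: 0.4
```

```bash
python3 - <<'E'
from h import *
s=manip.read_state();print(s['eef_pos'],s['eef_rot'],s['wrist_force'])
im,d=optics.camera('scene');save('scene8c',cv2.resize(im[150:270,190:340],(750,600),interpolation=cv2.INTER_CUBIC))
E
```

```text
[ 544.42810849 -128.15206662   51.58316146] [-3.14156373e+00  2.03410304e-04  2.90707405e+00] [ 0.31515855 -0.05143753 -1.01091012]
```

View pics/scene8c.png

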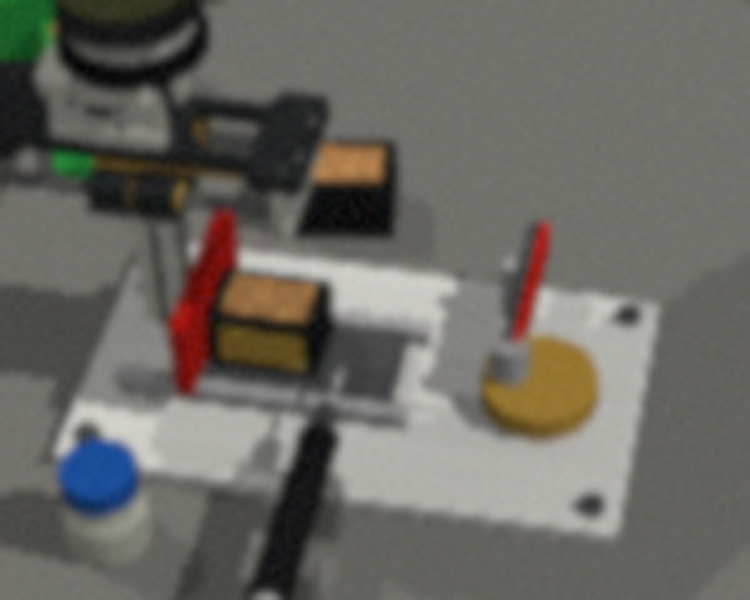

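Emit:
{"op": "jog_arm", "data": {"deltas": "0 4 1 0 0; 0 8 1 0 0; 0 12 1 0 0; 0 16 1 0 0; 0 20 1 0 0; 0 24 1 0 0; 0 28 1 0 0; 0 32 1 0 0; 0 36 1 0 0; 0 38 1 0 0"}}

```text
clock: 14.4
eef_pos: [553.2, -91.5, 50.5]
eef_rot: [-3.141, 0.0, 2.907]
wrist_force: [-1.8, -4.9, 0.9]
finger_gap: 0.6
```

```bash
python3 - <<'E'
from h import *
s=manip.read_state();print(s['eef_pos'],s['eef_rot'],s['wrist_force'])
im,d=optics.camera('scene');save('scene9c',cv2.resize(im[150:270,190:340],(750,600),interpolation=cv2.INTER_CUBIC))
E
```

```text
[553.2246757  -91.53211847  50.51298695] [-3.14106499e+00  1.71985691e-04  2.90675994e+00] [-1.76476717 -4.85169032  0.91603332]
```

View pics/scene9c.png

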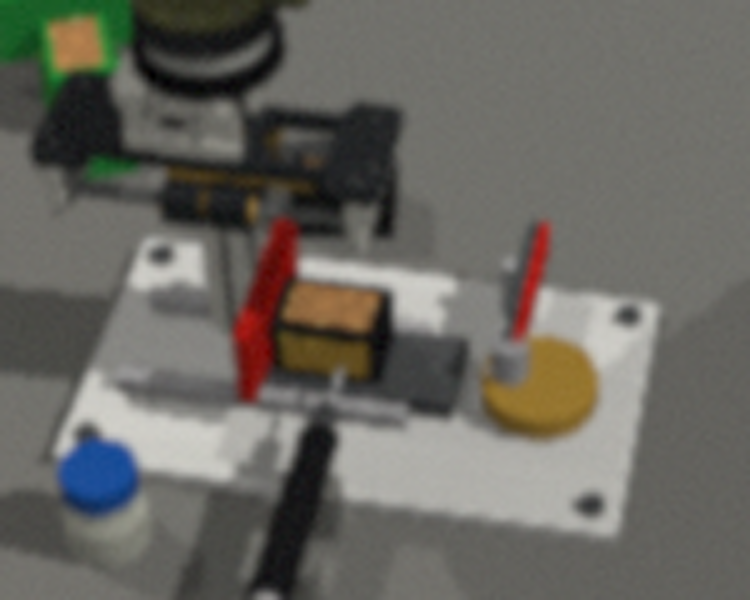

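Emit:
{"op": "jog_arm", "data": {"deltas": "0 1 0 0 0; 0 2 0 0 0; 0 3 0 0 0; 0 4 0 0 0; 0 5 0 0 0; 0 6 0 0 0; 0 7 0 0 0; 0 8 0 0 0; 0 8.5 0 0 0; 0 9 0 0 0"}}

```text
clock: 15.7
eef_pos: [555.2, -82.9, 50.5]
eef_rot: [-3.141, 0.0, 2.907]
wrist_force: [-1.8, -5.5, 1.9]
finger_gap: 0.4
```

Emit:
{"op": "jog_arm", "data": {"deltas": "0 0.5 0 0 0; 0 1 0 0 0; 0 1.5 0 0 0; 0 2 0 0 0; 0 2.5 0 0 0; 0 3 0 0 0; 0 3.3 0 0 0; 0 3.6 0 0 0; 0 4 0 0 0; 0 4 0 0 0"}}

```text
clock: 16.95
eef_pos: [556.1, -80.5, 51.0]
eef_rot: [-3.139, 0.001, 2.906]
wrist_force: [-4.3, -17.5, 7.4]
finger_gap: 0.5
```

```bash
python3 - <<'E'
from h import *
s=manip.read_state();print(s['eef_pos'],s['eef_rot'],s['wrist_force'])
im,d=optics.camera('scene');save('scene10c',cv2.resize(im[180:260,230:330],(750,600),interpolation=cv2.INTER_CUBIC))
E
```

```text
[556.14442829 -80.54819819  50.96539403] [-3.13922447e+00  7.82592283e-04  2.90630570e+00] [ -4.34881204 -17.50540725   7.41327736]
```

View pics/scene10c.png

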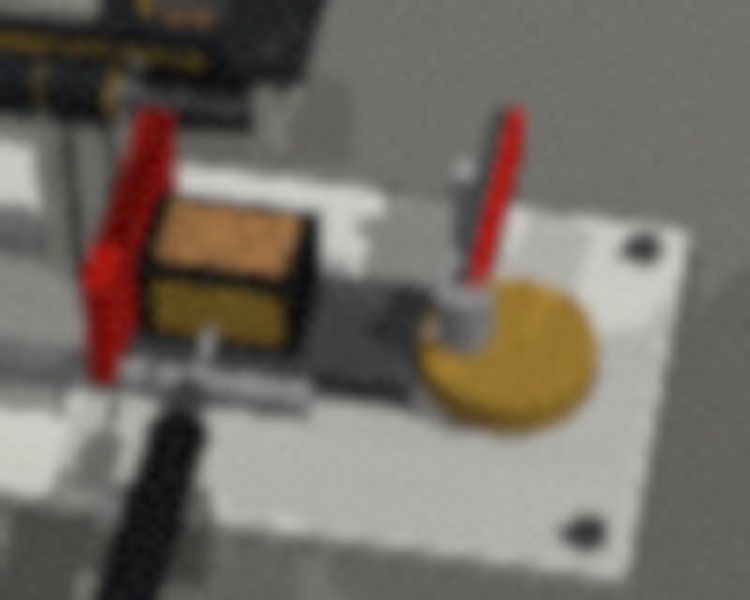

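Emit:
{"op": "jog_arm", "data": {"deltas": "0 -3 0 0 0; 0 -8 0 0 0; 0 -15 0 0 0; 0 -22 0 0 0; 0 -25 0 0 0; 0 -25 -30 0 0; 0 -25 -60 0 0; 0 -25 -90 0 0; 0 -25 -120 0 0; 0 -25 -120 0 0"}}

```text
clock: 18.25
eef_pos: [551.2, -103.3, 172.5]
eef_rot: [-3.142, 0.004, 2.907]
wrist_force: [-0.3, -0.2, -0.1]
finger_gap: 0.4
```

Emit:
{"op": "jog_arm", "data": {"deltas": "0 -50 0 0 0; 0 -100 0 0 0; 0 -150 0 0 0; 0 -200 0 0 0; 0 -250 0 0 0; 0 -300 0 0 0; 0 -300 0 0 0; 0 -300 0 0 0; 0 -300 0 0 0; 0 -300 0 0 0"}}

```text
clock: 19.5
eef_pos: [481.0, -394.0, 170.5]
eef_rot: [3.142, 0.0, 2.908]
wrist_force: [-0.1, 0.2, 1.2]
finger_gap: 0.5
```

```bash
python3 - <<'E'
from h import *
s=manip.read_state();print(s['clock'],s['eef_pos'],s['wrist_force'])
im,d=optics.camera('scene');save('scene11c',cv2.resize(im[170:270,200:325],(750,600),interpolation=cv2.INTER_CUBIC))
im,d=optics.camera('top');save('top11c',cv2.resize(im[160:280,230:370],(700,600),interpolation=cv2.INTER_CUBIC))
hsv=cv2.cvtColor(im,cv2.COLOR_RGB2HSV)
red=((hsv[...,1]>140)&((hsv[...,0]<8)|(hsv[...,0]>172))&(hsv[...,2]>70)).astype(np.uint8)
n,l,st,c=cv2.connectedComponentsWithStats(red)
th=1.334;o=np.array([569.2,-22.4]);R=np.array([[np.cos(th),-np.sin(th)],[np.sin(th),np.cos(th)]])
for i in range(1,n):
    if st[i,4]>8 and 160<c[i,1]<280 and 240<c[i,0]<370:
        v,u=np.nonzero(l==i)
        for z in (54,82):
            w=np.array([ray('top',x,y,z)[:2] for x,y in zip(u,v)],np.float32);rr=cv2.minAreaRect(w);print(z,R.T@(w.mean(0)-o),rr)
E
```

```text
19.5 [ 481.03576917 -393.96445618  170.51223316] [-0.143764    0.1814084   1.16412831]
54 [-39.77537559  -1.82205306] ((562.1408081054688, -61.264869689941406), (10.068493843078613, 95.50227355957031), 76.6080093383789)
82 [-38.23765196   0.34048254] ((560.3896484375, -59.26713562011719), (9.874957084655762, 93.66669464111328), 76.60800170898438)
54 [83.58618706 19.73043338] ((570.3163452148438, 63.252010345458984), (4.11391544342041, 24.726423263549805), 78.14698791503906)
82 [82.75272335 21.47890612] ((568.407958984375, 62.85642623901367), (4.034842014312744, 24.251136779785156), 78.14700317382812)
```

View pics/scene11c.png

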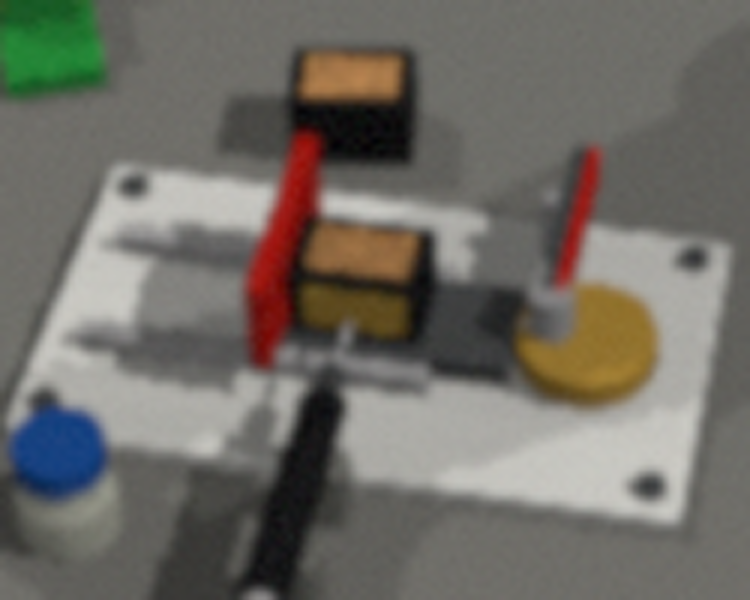

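View pics/top11c.png

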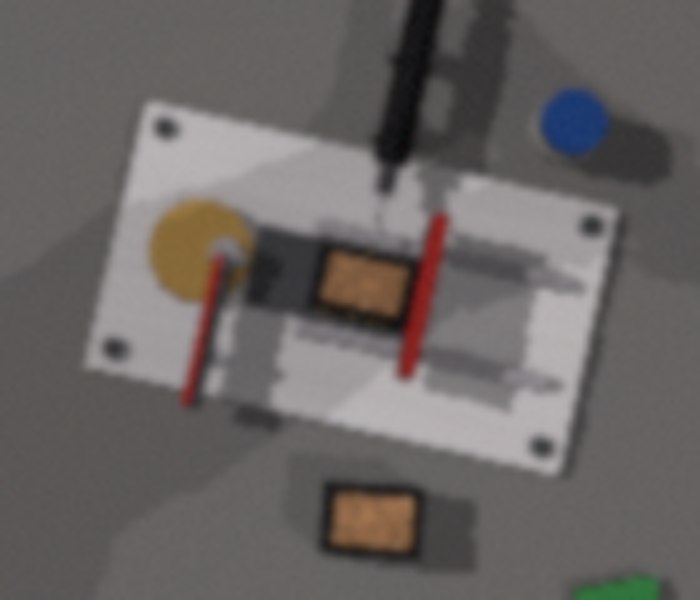

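```bash
python3 - <<'E'
from h import *
print(workorder.sign_off())
E
```

```text
the job is handed in; nothing more can be done
None
```

The job is done and handed in at about 20 s on the robot clock. The closed fingers pushed only on the red side of the lever and the rear of the red push plate.

- **Lever:** I swept it counter-clockwise until it stopped against the pin, where the force rose from about 3 N to 17 N. After I backed off, the last top picture shows the lever parallel to the plate's end edge. The cam's high side is turned away from the slide.
- **Slide:** I then pushed it about 44 mm, at about 5 N. It stopped against the cam, with the force at about 18 N. The pictures show the nose at the cam's near edge and the module up by the burr.
- **Bystanders and clearance:** In the close-up pictures, the spare module and jar are where they stood. I did not check the other loose items one by one in a final picture. The arm stood clear with only about 1 N residual wrist reading.

**Check that disagreed:** the push plate measured about 3 mm further forward than its nominal home position. At the start it had also measured 41.5 mm short of home, against the 45 mm minimum stated. I took this as a constant measuring error and relied on the rise in force and the pictures for contact.

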